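Set up the soldering station

ROBOT

A 6-joint arm with a two-finger parallel gripper is mounted at the origin on the work surface. World frame = base frame: x ahead of the robot, y to its left, z up, the work surface at z = 0. Lengths are in mm, angles in rad, forces in N, time in s.
With the tool pointing down it reaches from about 400 to 925 mm from the base axis. Payload 12.5 kg.
Tool frame: the origin (TCP) lies on the mounting face of the last link; the fingertips stand 190 mm ahead of it and the grasp point (between the pads) lies 171 mm ahead of it (env.tcp_to_tips is the distance from the TCP to the fingertips, in mm); x points along the fingers, y is the direction in which the jaws open and shut, and the axes are right-handed (so a half turn about x gives the same grasp; the last joint's range is limited). The gripper opens to 95 mm and grips with 3 to 60 N. Pads are 20 mm wide; open, the fingers measure 119 mm over their backs; the gripper's body (75 mm by 180 mm) begins 59 mm behind the grasp point.
Start: joints at [-1.349, 0.491, 1.559, -0, 1.092, -0.106], TCP at [201.245, -591.714, 404.761] pointing down, gripper open.
Joint ranges: [-3.1, 3.1], [-0.84, 2.19], [0.05, 2.79], [-1.13, 4.28], [0.06, 2.93], [-2.69, 2.69]. Speed limits (rad/s): [2.22, 2.22, 2.79, 3.14, 3.14, 3.14].

INTERFACE

Orientations are given as [roll, pitch, yaw] about the fixed x, y, z axes, in that order (R = Rz(yaw) Ry(pitch) Rx(roll)).
In Python, from cell import monitor, cams, job, env gives the robot as it stands. The module is installed in compiled form; this text tells all that it offers.
- The arm moves only by the tool apply_moves, never from a script. Its argument "series" is a list of rows, each a list of 3 entries, a list of its own where there are three numbers: the closure, from -1 (fully open) to 1 (shut), so that 0 is half open, then the shift along the tool's x, y, z in cm, then the turn about the tool's x in rad. A call has 1 to 20 rows; each row is the pose to reach, as a shift and turn from the pose commanded when the call began, along the tool's axes at that moment; what a row does not reach only later rows make up. A row lasts 1/8 s, in which the tool goes at most 62.5 mm and 10.7 degrees, less where a joint would pass 70% of its speed; a pose out of reach is approached as far as the arm can. A call with a gripper value outside its range is refused whole. The fingers move at their own pace and stop on an object; the grip force is fixed at half the most. Time passes only in rows, so rows that repeat a pose let the fingers close. It gives the time, the measured TCP pose, the force and the opening at its end, in the units of the state.
- monitor.state(): the state, without advancing time (a new reading comes with each control period).
- cams.read_camera(name): name is "scene" or "side" or "wrist"; returns a dict with "image" (420x560x3 uint8, red, green, blue), "fx", "fy", "cx", "cy" (pixels), "position" and "orientation" of the camera in the world. Camera axes: x right, y down, z forward; pixel columns grow to the right and rows downward; lengths in mm; the calibration is good to about 2 mm. A picture is of the moment at which its call begins. There is no depth.
- job.job_done(): hands the job in, once; it reports no verdict.
The state is a dict: "t": time; "joints": joint angles; "qvel": joint speeds; "tau": joint torques, N m; "eef_pos": TCP position; "tcp_rot": TCP orientation; "ft_force": force on the tool from outside, world axes, zero at the start; "moment": the same for the moment, N m; "opening": opening from 0.0 (shut) to 1.0 (fully open).
Only numpy, scipy, OpenCV 4.12 (cv2) and the standard library are available. Lean on these libraries where they do the work, as an engineer would, in place of code of your own. Each camera call takes 0.05 s, during which the arm holds its last target. There are 200 camera calls.

TASK

Get the soldering station ready: first open the fume extraction by sliding the black damper grip along its track until it is level with the brass pointer. Only then unscrew the cap of the flux jar, lift it off and set it down open side down on the round cork mat, and lay every solder bar that is on the bench flat in the steel tray. Leave the wire spool, the green bottle and the roll of foil tape where they are.

Things in the scene. Friction and masses are not known exactly. Their poses are not given: they have to be found in the camera images.
- gate: Fume damper: a sheet-aluminium box 100 mm (its x) by 240 mm (its y) by 60 mm high, fixed to the bench, with a flexible silver duct leaving its +y end (the duct is 63 mm across and runs off the bench that way). Origin: centre of its underside. A 12 mm wide track runs along its y axis on the middle of its top face.
- damper (a joint): Travel of the damper grip along the gate's +y axis, in m, 0 to 0.12 (0.06 is the middle of the box). It stays where it is left; it takes about 2 N to slide.
- damper_top (a point): Centre of the top face of the damper grip: an upright black plastic block 24 mm (gate x) by 16 mm (gate y), 36 mm tall, standing on the gate's top face, so this point is about 96 mm above the bench. Pinch it from above across its 16 mm, along the track.
- pointer: Brass pointer, the mark for the damper: a bar 20 mm (its x) by 4 mm by 6 mm high with a 12 mm wide, 10 mm high head, fixed on top of the gate, 35 mm to the +x side of the track's centre line. Origin: centre of its underside; axes parallel to the gate's. The grip is level with it when damper_top has y = 0 in this frame.
- jar: Flux jar: amber glass, 84 mm across, with a paper band, bolted by a 110 x 110 x 8 mm steel foot to the bench, so it can neither turn nor move. Origin: centre of its underside, on the jar's and thread's axis, z up. Shoulder 85 mm and rim 120 mm above the bench; threaded neck 46 mm across. Right-hand thread of 7 mm pitch.
- cap: Jar's black screw cap, twelve-sided, 56 mm across flats, 35 mm high, 80 g, hollow, open side down. Origin: centre of its underside, z up; 90 mm above the bench when screwed home. Unscrews easily anticlockwise seen from above (+ about z), rising 7 mm a turn with 1 mm of play; lets go after 2 turns (12.3 rad), then lifts straight off. Stays put if let go part way. Grip across its sides from above.
- mat: Round cork mat, 90 mm across and 6 mm thick, fixed to the bench. Origin: centre of its underside. The place for the cap.
- tray: Low open steel tray, 150 mm (its x) by 200 mm (its y) by 18 mm high outside, walls and floor 5 mm thick, heavy and fixed. Origin: centre of its underside. The place for the solder bars; there is room for all of them side by side.
- bar0: Grey metal solder bar, 100 mm long (its x) by 16 mm (its y) by 14 mm high, 150 g, lying on the bench. Origin: centre of its underside; it may come to lie on any of its long sides. Two to four such bars are present; None if absent.
- bar1: Grey metal solder bar, 100 mm long (its x) by 16 mm (its y) by 14 mm high, 150 g, lying on the bench. Origin: centre of its underside; it may come to lie on any of its long sides. Two to four such bars are present; None if absent.
- bar2: Grey metal solder bar, 100 mm long (its x) by 16 mm (its y) by 14 mm high, 150 g, lying on the bench. Origin: centre of its underside; it may come to lie on any of its long sides. Two to four such bars are present; None if absent.
- bar3: Grey metal solder bar, 100 mm long (its x) by 16 mm (its y) by 14 mm high, 150 g, lying on the bench. Origin: centre of its underside; it may come to lie on any of its long sides. Two to four such bars are present; None if absent.
- spool: Bystander: spool of wire, 76 mm across, 50 mm high, standing on the bench. Origin: centre of its underside.
- bottle: Bystander: green glass bottle, 60 mm across, 130 mm high, standing. Origin: centre of its underside.
- tape: Bystander: copper-coloured roll of foil tape, a flat ring 96 mm across and 12 mm high. Origin: centre of its underside.

How it is judged:
By the outcome, as a careful person would: the job done as asked, in the order asked, and still so for the second after the job is handed in, with the robot touching nothing.
Of bar0, bar1, bar2, bar3 only 2 to 4 are there at a start; the rules pass over those that are not, and their reading is None.
At some moment in a run one of bar0, bar1, bar2, bar3 may be knocked a few centimetres aside while the robot is not near it.
It also fails if it takes over 210 s, if anything falls off the work surface, if the arm or the gripper's body presses on something with over 40 N, if the wrist force passes 120 N, or if a joint passes its speed limit or range.

## Working session

There is one attempt and no reset: what is moved stays moved. The work goes in short steps, Python scripts to look and compute and a tool call to move; the robot and the scene stay as the last step left them, time stands still between calls to the robot, and variables do not carry over. Pictures are saved under pics/ and viewed, about 12 in all and at most 16, crops included, and the job is handed in when it is done.

Besides the shell and the picture viewer there is one more tool, called after "Request:" as name([rows], argument=value, ...), one row to a line, values as JSON. apply_moves: Moves the arm, as the interface text tells. Its arguments: {"type":"object","properties":{"series":{"type":"array"}},"required":["series"]}

```bash
mkdir -p pics; cat > h.py <<'E'
import numpy as np, cv2
from scipy.spatial.transform import Rotation as R
from cell import monitor, cams, job, env
def shot(n,fn=None):
    c=cams.read_camera(n)
    if fn: cv2.imwrite('pics/'+fn,c['image'][:,:,::-1])
    return c
def rot(o):
    o=np.array(o,float)
    return o if o.shape==(3,3) else R.from_euler('xyz',o).as_matrix()
def ray(c,u,v,z):
    d=rot(c['orientation'])@np.array([(u-c['cx'])/c['fx'],(v-c['cy'])/c['fy'],1])
    p=np.array(c['position'],float); return p+d*(z-p[2])/d[2]
def proj(c,p):
    q=rot(c['orientation']).T@(np.array(p,float)-np.array(c['position'],float))
    return c['fx']*q[0]/q[2]+c['cx'],c['fy']*q[1]/q[2]+c['cy']
E
python3 - <<'E'
from h import *
s=monitor.state();print(s)
for n in ['scene','side','wrist']:
    c=shot(n,n+'0.png');print(n,{k:c[k] for k in c if k!='image'})
a=[cv2.imread(f'pics/{n}0.png') for n in ['scene','side','wrist']]
E
```

```text
{'t': 0.0, 'joints': array([-1.34859080e+00,  4.91528436e-01,  1.55943821e+00, -7.42425129e-06,
        1.09170948e+00, -1.05571963e-01]), 'qvel': array([-0.0007137 ,  0.00039981, -0.00089277, -0.00087704,  0.00133648,
        0.00126222]), 'tau': array([-1.10864858e-03, -6.12646508e+01, -2.58180857e+01,  6.92177704e-02,
        4.82050551e-02, -7.50116214e-05]), 'eef_pos': array([ 201.24171434, -591.67624822,  404.18484817]), 'tcp_rot': array([-1.67029096,  1.56971284,  1.79908261]), 'ft_force': array([ 0.18190847,  0.17366531, -0.24846514]), 'moment': array([ 0.04671588,  0.01683061, -0.02424285]), 'opening': 0.9970747474376286}
scene {'fx': 426.9948732027098, 'fy': 426.9948732027098, 'cx': 287.1025308397569, 'cy': 209.16843450519983, 'position': array([1132.99282352, -309.57992414,  716.87914074]), 'orientation': array([-2.30190896, -0.02087084,  1.12066762])}
side {'fx': 445.98467251465047, 'fy': 445.98467251465047, 'cx': 281.95051577995, 'cy': 212.62176327846174, 'position': array([233.28770764, 730.2488704 , 573.17247517]), 'orientation': array([-2.11628567, -0.02470039, -2.74092614])}
wrist {'fx': 363.83929385775883, 'fy': 363.83929385775883, 'cx': 277.7535855156837, 'cy': 212.34556004704754, 'position': array([ 268.7817732 , -568.24344154,  384.55740549]), 'orientation': array([ 2.88630087e+00,  2.20434983e-03, -1.24372442e+00])}
```

View pics/scene0.png

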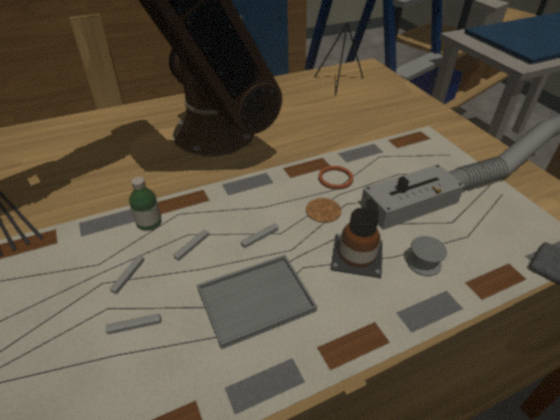

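View pics/side0.png

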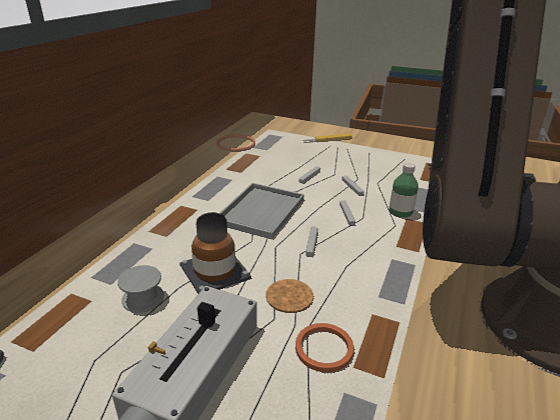

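Scene: bars at about (192,245), (127,274), (260,235) and (133,323), tray (257,299), mat (323,210), cap (363,220), grip (402,185), pointer (436,188), spool (427,255), bottle (146,205), tape (336,177). Side: grip (206,313), pointer (156,349), slot running to about (165,378), cap (212,225), mat (290,295).

```bash
python3 - <<'E'
from h import *
sc=shot('scene');sd=shot('side')
def P(l,c,u,v,z): print(l,ray(c,u,v,z)[:2].round(0))
for l,u,v in [('bA',192,245),('bA1',177,257),('bA2',208,232),('bB',127,274),('bB1',113,291),('bB2',142,257),('bC',260,235),('bC1',243,244),('bC2',278,226),('bD',133,323),('bD1',108,327),('bD2',160,319)]:P(l,sc,u,v,14)
for l,u,v in [('bC',312,241),('bA',347,213),('bB',352,185),('bD',310,174)]:P(l+'side',sd,u,v,14)
for l,u,v in [('t',198,292),('t',285,259),('t',315,303),('t',222,342)]:P(l,sc,u,v,18)
P('mat',sc,323,210,6);P('mat',sd,290,295,6)
P('cap',sc,364,214,125);P('cap',sd,211,219,125)
for l,u,v in [('bolt',207,290),('bolt',251,306),('bolt',175,413),('bolt',122,389)]:P(l,sd,u,v,60)
P('griptop',sd,206,305,96);P('griptop',sc,403,179,96)
P('ptr',sd,160,350,66);P('ptr',sc,436,188,66)
P('spool',sc,427,246,50);P('spool',sd,140,273,50);P('bottle',sc,148,226,0);P('tape',sc,336,177,12)
c=cv2.resize(sd['image'][270:420,90:290],None,fx=3.5,fy=3.5,interpolation=cv2.INTER_CUBIC);cv2.imwrite('pics/g.png',c[:,:,::-1])
E
```

```text
bA [ 454. -202.]
bA1 [ 475. -241.]
bA2 [ 429. -157.]
bB [ 478. -348.]
bB1 [ 510. -381.]
bB2 [ 443. -310.]
bC [488. -51.]
bC1 [498. -97.]
bC2 [478.  -1.]
bD [ 603. -360.]
bD1 [ 592. -403.]
bD2 [ 615. -312.]
bCside [474. -41.]
bAside [ 436. -190.]
bBside [ 464. -338.]
bDside [ 590. -352.]
t [ 588. -228.]
t [581. -32.]
t [710. -28.]
t [ 714. -222.]
mat [466. 129.]
mat [455. 133.]
cap [623. 127.]
cap [623. 124.]
bolt [568. 237.]
bolt [482. 241.]
bolt [483. 455.]
bolt [568. 454.]
griptop [528. 302.]
griptop [533. 302.]
ptr [558. 382.]
ptr [566. 384.]
spool [701. 249.]
spool [709. 238.]
bottle [ 336. -277.]
tape [369. 223.]
```

View pics/g.png

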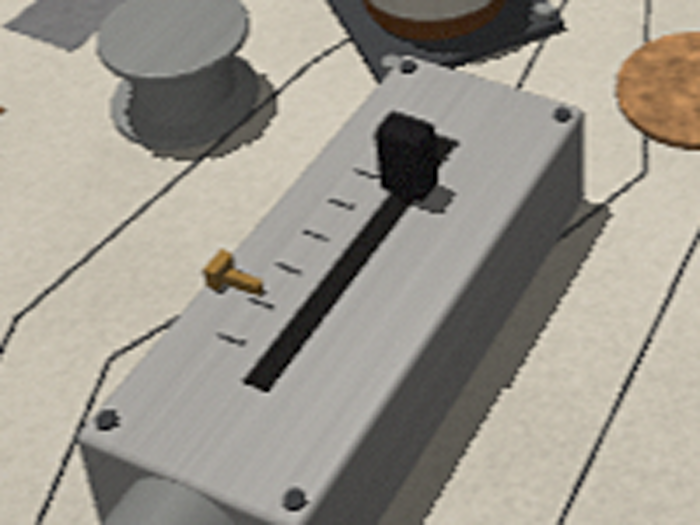

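The gate lies near (525,347) with its axes along the world's. The grip is at y≈302 and the pointer at y≈383. Next I work out the tool axes and the first approach.

```bash
cat >> h.py <<'E'
def go(x,y,z,jaw=None):
    """grasp point target (mm), jaw direction angle rad in world (mod pi) -> shift cm, turn (tool axes)"""
    s=monitor.state();r=rot(s['tcp_rot']);p=s['eef_pos']
    t=np.array([x,y,z+171.])-p
    ja=np.arctan2(r[1,1],r[0,1]); turn=0
    if jaw is not None:
        turn=-((jaw-ja+np.pi/2)%np.pi-np.pi/2)
    print('gp',(p+171*r[:,0]).round(1),'jaw',round(ja,3),'j6',s['joints'][5].round(2),'| shift cm',(r.T@t/10).round(2),'turn',round(turn,3))
E
python3 - <<'E'
from h import *
print(rot(monitor.state()['tcp_rot']).round(3))
go(600,-100,233); go(530,302,233,np.pi/2)
E
```

```text
[[-0.     0.322 -0.947]
 [ 0.    -0.947 -0.322]
 [-1.    -0.    -0.   ]]
gp [ 201.2 -591.6  233.5] jaw -1.243 j6 -0.11 | shift cm [  0.07 -33.72 -53.58] turn 0
gp [ 201.2 -591.6  233.5] jaw -1.243 j6 -0.11 | shift cm [  0.08 -74.03 -59.9 ] turn 0.328
```

Request:
apply_moves([
  [-1,[0,-6,-9.5],0],
  [-1,[0,-11,-17.5],0],
  [-1,[0,-16,-26],0.1],
  [-1,[0,-21,-34],0.1],
  [-1,[0,-26,-42],0.2],
  [-1,[0,-31,-49],0.2],
  [-1,[0,-36,-53.5],0.33],
  [-1,[0,-42,-54.5],0.33],
  [-1,[0,-48,-55.5],0.33],
  [-1,[0,-54,-56.5],0.33],
  [-1,[0,-60,-57.5],0.33],
  [-1,[0,-66,-58.5],0.33],
  [-1,[0,-71,-59.5],0.33],
  [-1,[0,-74,-60],0.33],
  [-1,[0,-74,-60],0.33],
  [-1,[0,-74,-60],0.33],
])

```text
t: 2.25
eef_pos: [530.7, 304.2, 404.8]
tcp_rot: [2.946, 1.571, -0.198]
ft_force: [0.7, -0.8, -0.0]
opening: 1.001
```

```bash
python3 - <<'E'
from h import *
c=shot('wrist','w1.png');print(monitor.state()['t'],rot(c['orientation']).round(2))
go(530,302,85,np.pi/2)
for p in [(530,302,96),(562,382,66),(623,125,125)]:print(proj(c,p))
E
```

```text
2.3 [[-0.   -0.97 -0.25]
 [-1.    0.    0.  ]
 [-0.    0.25 -0.97]]
gp [529.9 310.1 233.6] jaw -1.57 j6 1.99 | shift cm [ 1.486e+01  8.100e-01 -1.000e-02] turn 0.001
(np.float64(281.60938601286705), np.float64(208.12308142193262))
(np.float64(190.0143856179507), np.float64(164.66044592323485))
(np.float64(543.7423888856679), np.float64(84.35312188123252))
```

View pics/w1.png

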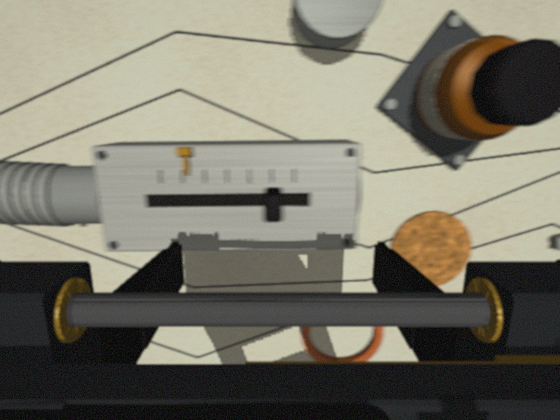

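The wrist picture shows the grip at about (273,205), the pointer stem at (186,162) and the mat at (431,247). The pose was still settling, so I measure again at rest.

```bash
python3 - <<'E'
from h import *
go(530,302,85,np.pi/2)
c=shot('wrist','w2.png');go(530,302,85,np.pi/2)
im=c['image'];h=cv2.cvtColor(im,cv2.COLOR_RGB2HSV)
br=cv2.inRange(h,(12,130,70),(30,255,255));br[:100]=0;br[200:]=0;br[:,:120]=0;br[:,240:]=0
v,u=np.nonzero(br);print('brass',u.min(),u.max(),v.min(),v.max())
for r in range(v.min(),v.max()+1): print(r,u[v==r].min(),u[v==r].max(),end='; ')
dk=(h[:,:,2]<45).astype(np.uint8);dk[:180]=0;dk[225:]=0;dk[:,:130]=0;dk[:,330:]=0
print()
for r in range(182,225,3):
    k=np.nonzero(dk[r])[0]
    if len(k):print(r,k.min(),k.max(),end='; ')
print()
for uv,z in [((186,168),66),((186,174),60),((273,200),96),((273,190),96)]:print(uv,ray(c,*uv,z))
for q in [(104,154),(352,152),(113,245),(348,243)]:print('bolt',ray(c,*q,60))
E
```

```text
gp [529.9 310.1 233.6] jaw -1.57 j6 1.99 | shift cm [ 1.486e+01  8.100e-01 -1.000e-02] turn 0.001
gp [530.1 307.  233.3] jaw -1.568 j6 1.98 | shift cm [1.483e+01 5.000e-01 1.000e-02] turn 0.003
brass 187 201 147 171
147 188 201; 148 187 201; 149 187 201; 150 188 201; 151 188 201; 152 188 201; 153 189 200; 154 193 198; 155 193 197; 156 194 197; 157 194 197; 158 194 197; 159 194 197; 160 194 198; 161 194 198; 162 194 198; 163 194 198; 164 194 198; 165 194 198; 166 194 198; 167 195 198; 168 194 198; 169 194 198; 170 194 198; 171 194 198; 
188 277 289; 191 276 290; 194 158 318; 197 158 318; 200 158 318; 203 158 317; 206 275 291; 209 275 291; 212 275 291; 215 275 291; 218 276 291; 
(186, 168) [558.0456003  392.12279832  66.        ]
(186, 174) [551.83322464 394.00060828  60.        ]
(273, 200) [536.05777916 315.28034334  96.        ]
(273, 190) [544.33285502 315.25428123  96.        ]
bolt [569.63612093 465.66366617  60.        ]
bolt [571.48587837 245.88147168  60.        ]
bolt [484.20108332 467.439499    60.        ]
bolt [486.46620555 245.25995556  60.        ]
```

Request:
apply_moves([
  [-0.2,[5,0,0],0],
  [-0.2,[5,0,0],0],
  [-0.2,[5,0,0],0],
  [-0.2,[5,0,0],0],
  [-0.2,[5,0,0],0],
])

```text
t: 2.98
eef_pos: [531.2, 301.8, 355.9]
tcp_rot: [-2.781, 1.569, 0.358]
ft_force: [-0.1, 0.2, 0.2]
opening: 0.61
```

```bash
python3 - <<'E'
from h import *
c=shot('wrist','w3.png');go(530,302,85,np.pi/2)
im=c['image'];h=cv2.cvtColor(im,cv2.COLOR_RGB2HSV)
br=cv2.inRange(h,(12,130,70),(30,255,255))
n,l,st,ce=cv2.connectedComponentsWithStats(br)
for i in range(1,n):
    if st[i,4]>50: print('brass',st[i],ce[i].round(1),ray(c,*ce[i],66).round(1))
dk=(h[:,:,2]<45).astype(np.uint8)
n,l,st,ce=cv2.connectedComponentsWithStats(dk[:240])
for i in range(1,n):
    if st[i,4]>200: print('dark',st[i],ce[i].round(1))
v,u=np.nonzero(dk)
E
```

```text
gp [531.3 302.  184.6] jaw -1.573 j6 1.98 | shift cm [ 9.96 -0.01  0.12] turn -0.002
brass [ 473   21   87  120 4416] [508.6  75.8] [630.4 141.4  66. ]
brass [159 154  18  31 274] [168.6 164.8] [569.  383.9  66. ]
brass [ 408  225   90   46 2560] [454.4 246.7] [504.  164.2  66. ]
brass [138 278  21  64 502] [144.2 308.6] [450.6 413.4  66. ]
brass [395 279  23  64 560] [409.1 310. ] [448.8 195.   66. ]
dark [ 508   32   52   96 3785] [537.7  83. ]
dark [431 129  69  34 481] [463.8 147.5]
dark [ 126  201  189   39 2638] [230.3 215.8]
```

View pics/w3.png

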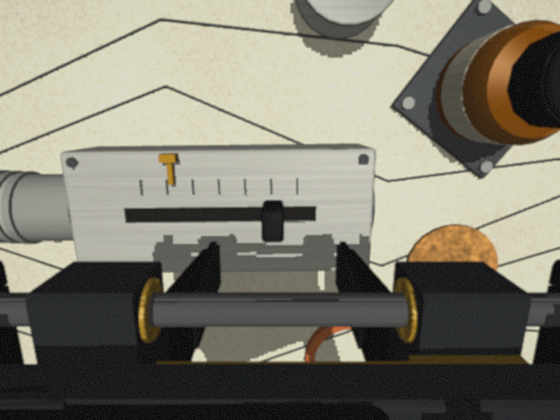

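The pointer stem is at (171,175), the grip at (273,221) and the slot runs from (125,215) to (316,213).

```bash
python3 - <<'E'
from h import *
c=shot('wrist')
for n,u,v,z in [('stem',171,175,66),('grip top',273,206,96),('grip top',273,215,96),('slot',125,215,60),('slot',315,212.5,60),('b',71,162,60),('b',363,159,60)]:print(n,ray(c,u,v,z).round(1))
print(proj(c,(531,302,96)))
print((cv2.cvtColor(c['image'],cv2.COLOR_RGB2GRAY)[198:250:3,256:292:2]))
E
```

```text
stem [561.3 382.7  66. ]
grip top [544.5 306.2  96. ]
grip top [538.2 306.2  96. ]
slot [528.8 423.1  60. ]
slot [530.4 273.8  60. ]
b [570.5 459.5  60. ]
b [572.1 238.5  60. ]
(np.float64(279.1635436017159), np.float64(225.0283895011983))
[[189 189 188 188 192 188 190 190 190 192 189 181 187 192 192 194 191 193]
 [182 181 181 173  97  52  40  40  42  41  42  37  53 123 179 181 184 183]
 [180 178 179 128  33  14  17  22  25  20  22  12  26  59 161 183 180 182]
 [ 84  74  70  45  22  24  24  26  19  18  27  16  21  23  47  54  52  55]
 [ 36  42  37  16  24  31  13  37  26  23  25  30  30  26  26  32  38  33]
 [ 37  35  39  25  26  37  32  36  32  35  35  36  39  29  34  25  33  34]
 [ 37  34  35  29  28  34  34  34  40  38  37  38  36  32  26  34  37  34]
 [ 41  41  31  29  32  36  34  33  30  34  42  39  39  33  36  44  48  50]
 [172 174 147  49  33  38  34  38  33  37  40  41  31  33 116 143 141 145]
 [183 187 172  65  36  36  33  38  34  33  32  31  33  41 159 187 185 186]
 [179 181 169  65  28  26  38  37  31  41  37  31  36  39 152 179 179 181]
 [181 177 165  63  27  32  36  38  35  32  38  29  31  40 151 182 181 181]
 [181 181 169  67  28  34  29  38  28  32  42  33  28  36 151 184 178 185]
 [179 180 170  71  26  38  33  26  30  33  23  33  34  36 151 182 182 178]
 [182 179 178 128  57  42  33  39  31  40  39  32  58  97 169 184 183 181]
 [120 120 120 129 163 166 170 169 168 167 169 166 174 181 179 180 180 175]
 [ 90  95  93  91  94  94  96  92  95  93  94  93  91  96  94  93  95  91]
 [ 95  97  96 100  97 100 100  91  97  97  95  95  98  99  96  93  94  99]]
```

Request:
apply_moves([
  [-0.2,[4,-0.4,0.1],0],
  [-0.2,[8,-0.4,0.1],0],
  [-0.2,[9.85,-0.4,0.1],0],
  [-0.2,[9.85,-0.4,0.1],0],
  [1,[9.85,-0.4,0.1],0],
  [1,[9.85,-0.4,0.1],0],
  [1,[9.85,-0.4,0.1],0],
  [1,[9.85,-0.4,0.1],0],
  [1,[9.85,-0.4,0.1],0],
  [1,[9.85,-0.4,0.1],0],
])

```text
t: 4.32
eef_pos: [530.1, 306.1, 256.4]
tcp_rot: [2.556, 1.57, -0.587]
ft_force: [-0.9, 0.2, 3.0]
opening: 0.167
```

```bash
python3 - <<'E'
from h import *
s=monitor.state();print(s['opening']*95,s['ft_force']);go(529.5,382.3,86,np.pi/2)
E
```

```text
15.895456825910248 [-0.85159551  0.17023319  3.00297067]
gp [530.1 306.   85.4] jaw -1.573 j6 1.99 | shift cm [-0.06 -7.62  0.07] turn -0.002
```

Gripped at 15.9 mm. I now slide it 76 mm in +y.

Request:
apply_moves([
  [1,[0,-1.5,0],0],
  [1,[0,-3,0],0],
  [1,[0,-4.5,0.05],0],
  [1,[0,-6,0.05],0],
  [1,[0,-7,0.05],0],
  [1,[0,-7.62,0.08],0],
  [1,[0,-7.62,0.08],0],
  [1,[0,-7.62,0.08],0],
  [1,[0,-7.62,0.08],0],
  [1,[0,-7.62,0.08],0],
  [0.3,[0,-7.62,0.08],0],
  [0.3,[0,-7.62,0.08],0],
  [0.3,[0,-7.62,0.08],0],
])

```text
t: 5.95
eef_pos: [529.5, 382.1, 255.9]
tcp_rot: [0.745, 1.57, -2.399]
ft_force: [-1.3, 0.3, 0.2]
opening: 0.347
```

Request:
apply_moves([
  [0.3,[-4,0,0],0],
  [0.3,[-8,0,0],0],
  [0,[-11,3,0],0],
  [-0.2,[-11,6,0],0],
  [-0.2,[-11,8,0],0],
  [-0.2,[-11,8,0],0],
  [-0.2,[-11,8,0],0],
  [-0.2,[-11,8,0],0],
  [-0.2,[-11,8,0],0],
])

```text
t: 7.08
eef_pos: [529.2, 302.8, 365.9]
tcp_rot: [0.586, 1.571, -2.557]
ft_force: [0.0, 0.1, -0.7]
opening: 0.598
```

```bash
python3 - <<'E'
from h import *
c=shot('wrist','w4.png');go(623,125,200)
d=cv2.resize(c['image'][100:260,60:390],None,fx=2.4,fy=2.4);cv2.imwrite('pics/w4c.png',d[:,:,::-1])
E
```

```text
gp [529.2 302.7 195. ] jaw -1.572 j6 1.98 | shift cm [-0.5  17.75 -9.41] turn 0
```

View pics/w4c.png

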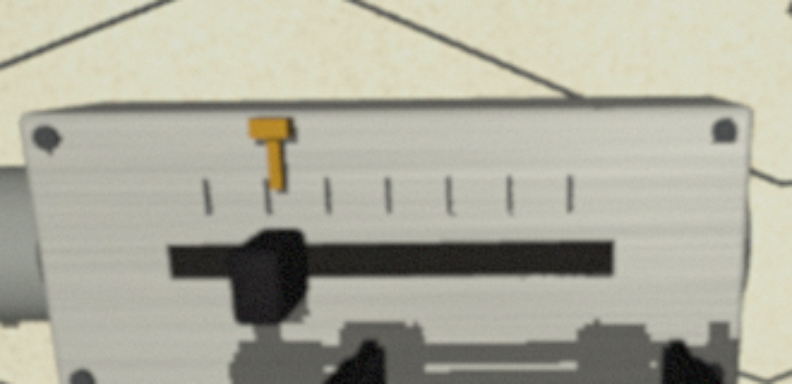

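The stem is at crop x≈278 and the grip's top face at crop x≈232–276. I compare them in world y, and find the cap.

```bash
python3 - <<'E'
from h import *
c=shot('wrist')
a=ray(c,60+277/2.4,100+165/2.4,66);b=ray(c,60+254/2.4,100+285/2.4,96);print(a,b)
print('expected grip top (at y=382.3)',proj(c,(530,382.3,96)))
print('stem', [ray(c,60+x/2.4,100+150/2.4,66).round(1) for x in (268,284)])
E
```

```text
[562.10302979 382.61908672  66.        ] [530.42377957 383.61227485  96.        ]
expected grip top (at y=382.3) (np.float64(167.7158937443583), np.float64(219.31708846370572))
stem [array([566.9, 385.1,  66. ]), array([566.9, 380. ,  66. ])]
```

The damper is level to about 1 mm. Next is the cap: a look from just short of it.

Request:
apply_moves([
  [-1,[0,6,-1],0],
  [-1,[0,12,-2],0],
  [-1,[-0.5,17.7,-3.5],0],
  [-1,[-0.5,17.7,-3.5],0],
  [-1,[-0.5,17.7,-3.5],0],
  [-1,[-0.5,17.7,-3.5],0],
  [-1,[-0.5,17.7,-3.5],0],
  [-1,[-0.5,17.7,-3.5],0],
])

```text
t: 8.18
eef_pos: [563.7, 125.9, 371.2]
tcp_rot: [0.876, 1.571, -2.267]
ft_force: [-0.4, -0.3, 0.1]
opening: 1.0
```

```bash
python3 - <<'E'
from h import *
c=shot('wrist','w5.png');go(623,125,112)
print(proj(c,(623,125,125)))
h=cv2.cvtColor(c['image'],cv2.COLOR_RGB2HSV)
dk=(h[:,:,2]<50).astype(np.uint8);dk[235:]=0
n,l,st,ce=cv2.connectedComponentsWithStats(dk)
for i in range(1,n):
    if st[i,4]>1500:
        print(st[i],ce[i])
        cn=max(cv2.findContours((l==i).astype(np.uint8),0,2)[0],key=cv2.contourArea)
        print(cv2.approxPolyDP(cn,3,True)[:,0].tolist())
E
```

```text
gp [563.8 125.7 200.2] jaw -1.572 j6 1.68 | shift cm [ 8.82  0.06 -5.92] turn 0
(np.float64(280.5402845116789), np.float64(137.522010004484))
[ 232   88   90   92 3682] [274.66186855 144.98261814]
[[271, 88], [244, 102], [234, 118], [232, 139], [244, 165], [261, 177], [285, 179], [312, 160], [319, 146], [321, 127], [309, 102], [290, 90]]
```

View pics/w5.png

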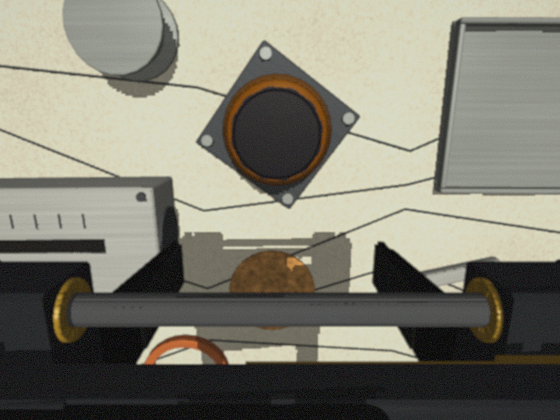

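The cap outline is centred at about (276.5,133.5), and its flats are about 3° off the jaw axis.

```bash
python3 - <<'E'
from h import *
c=shot('wrist')
p=ray(c,276.5,133.5,125);print(p);go(p[0],p[1],112)
m=ray(c,272,290,6);print(m)
E
```

```text
[625.44925472 127.28144655 125.        ]
gp [563.8 125.6 200.2] jaw -1.572 j6 1.68 | shift cm [ 8.82 -0.18 -6.17] turn 0
[461.27458632 132.93642056   6.        ]
```

Request:
apply_moves([
  [-1,[0,-0.1,-4],0.18],
  [-1,[0,-0.1,-6.1],0.36],
  [-1,[0,-0.1,-6.1],0.54],
  [-1,[0,-0.1,-6.1],0.58],
  [-1,[4,-0.1,-6.1],0.58],
  [-1,[7,-0.1,-6.1],0.58],
  [-1,[8.8,-0.1,-6.1],0.58],
  [-1,[8.8,-0.1,-6.1],0.58],
  [-1,[8.8,-0.1,-6.1],0.58],
  [1,[8.8,-0.1,-6.1],0.58],
  [1,[8.8,-0.1,-6.1],0.58],
  [1,[8.8,-0.1,-6.1],0.58],
  [1,[8.8,-0.1,-6.1],0.58],
  [1,[8.8,-0.1,-6.1],0.58],
  [1,[8.8,-0.1,-6.1],0.58],
  [1,[8.8,-0.1,-6.1],0.58],
])

```text
t: 10.28
eef_pos: [624.9, 126.0, 283.3]
tcp_rot: [2.345, 1.571, -1.379]
ft_force: [-0.5, -0.4, 0.9]
opening: 0.589
```

```bash
python3 - <<'E'
from h import *
s=monitor.state();print(s['opening']*95,s['ft_force'],s['moment']);go(625,127,112)
E
```

```text
55.99179350817922 [-0.54460211 -0.3890387   0.94613555] [0.06384972 0.09041282 0.01821501]
gp [624.9 126.  112.3] jaw -2.153 j6 2.25 | shift cm [ 0.03 -0.09  0.04] turn 0
```

It is on the flats at 56.0 mm. First stroke.

Request:
apply_moves([
  [1,[-0.02,0,0],-0.18],
  [1,[-0.04,0,0],-0.36],
  [1,[-0.06,0,0],-0.54],
  [1,[-0.08,0,0],-0.72],
  [1,[-0.1,0,0],-0.9],
  [1,[-0.12,0,0],-1.08],
  [1,[-0.14,0,0],-1.26],
  [1,[-0.16,0,0],-1.44],
  [1,[-0.18,0,0],-1.62],
  [1,[-0.2,0,0],-1.8],
  [1,[-0.22,0,0],-1.98],
  [1,[-0.24,0,0],-2.16],
  [1,[-0.26,0,0],-2.34],
  [1,[-0.28,0,0],-2.52],
  [1,[-0.3,0,0],-2.7],
  [1,[-0.32,0,0],-2.88],
  [1,[-0.34,0,0],-3.06],
  [1,[-0.36,0,0],-3.24],
  [1,[-0.38,0,0],-3.42],
  [1,[-0.4,0,0],-3.6],
])

```text
t: 12.78
eef_pos: [624.7, 126.2, 286.9]
tcp_rot: [3.11, 1.57, 2.992]
ft_force: [-0.6, 2.8, -0.6]
opening: 0.588
```

Request:
apply_moves([
  [1,[-0.02,0,0],-0.18],
  [1,[-0.04,0,0],-0.36],
  [1,[-0.06,0,0],-0.54],
  [1,[-0.08,0,0],-0.72],
  [1,[-0.1,0,0],-0.9],
  [1,[-0.12,0,0],-1.08],
  [1,[-0.12,0,0],-1.11],
  [1,[-0.12,0,0],-1.11],
  [1,[-0.12,0,0],-1.11],
  [1,[-0.12,0,0],-1.11],
  [-0.4,[-0.12,0,0],-1.11],
  [-0.4,[-0.12,0,0],-1.11],
  [-0.4,[-0.12,0,0],-1.11],
  [-0.4,[-0.12,0,0],-1.11],
])

```text
t: 14.52
eef_pos: [624.9, 126.0, 288.4]
tcp_rot: [-2.006, 1.571, -1.02]
ft_force: [-0.0, -0.8, 0.4]
opening: 0.702
```

```bash
python3 - <<'E'
from h import *
s=monitor.state();print(s['opening']*95,s['ft_force'],s['moment']);go(625,127,118)
E
```

```text
66.6633617174107 [-0.00694043 -0.78278331  0.35533976] [ 0.12798972 -0.10409544 -0.00292081]
gp [624.9 126.  117.4] jaw 2.557 j6 -2.46 | shift cm [-0.06  0.04  0.09] turn 0
```

Request:
apply_moves([
  [-0.4,[0,0,0],0.18],
  [-0.4,[0,0,0],0.36],
  [-0.4,[0,0,0],0.54],
  [-0.4,[0,0,0],0.72],
  [-0.4,[0,0,0],0.9],
  [-0.4,[0,0,0],1.08],
  [-0.4,[0,0,0],1.26],
  [-0.4,[0,0,0],1.44],
  [-0.4,[0,0,0],1.62],
  [-0.4,[0,0,0],1.8],
  [-0.4,[0,0,0],1.98],
  [-0.4,[0,0,0],2.16],
  [-0.4,[0,0,0],2.34],
  [-0.4,[0,0,0],2.52],
  [-0.4,[0,0,0],2.7],
  [-0.4,[0,0,0],2.88],
  [-0.4,[0,0,0],3.06],
  [-0.4,[0,0,0],3.24],
  [-0.4,[0,0,0],3.42],
  [-0.4,[0,0,0],3.6],
])

```text
t: 17.02
eef_pos: [624.9, 126.0, 288.4]
tcp_rot: [0.883, 1.571, -1.737]
ft_force: [-0.4, 0.6, 1.0]
opening: 0.698
```

Request:
apply_moves([
  [-0.4,[0,0,0],0.18],
  [-0.4,[0,0,0],0.36],
  [-0.4,[0,0,0],0.54],
  [-0.4,[0,0,0],0.72],
  [-0.4,[0,0,0],0.9],
  [-0.4,[0,0,0],1.08],
  [-0.4,[0,0,0],1.11],
  [-0.4,[0,0,0],1.11],
  [-0.4,[0,0,0],1.11],
  [1,[0,0,0],1.11],
  [1,[0,0,0],1.11],
  [1,[0,0,0],1.11],
  [1,[0,0,0],1.11],
  [1,[0,0,0],1.11],
])

```text
t: 18.77
eef_pos: [624.9, 126.0, 288.4]
tcp_rot: [2.41, 1.571, -1.314]
ft_force: [-0.4, -0.6, 0.8]
opening: 0.588
```

Request:
apply_moves([
  [1,[-0.02,0,0],-0.18],
  [1,[-0.04,0,0],-0.36],
  [1,[-0.06,0,0],-0.54],
  [1,[-0.08,0,0],-0.72],
  [1,[-0.1,0,0],-0.9],
  [1,[-0.12,0,0],-1.08],
  [1,[-0.14,0,0],-1.26],
  [1,[-0.16,0,0],-1.44],
  [1,[-0.18,0,0],-1.62],
  [1,[-0.2,0,0],-1.8],
  [1,[-0.22,0,0],-1.98],
  [1,[-0.24,0,0],-2.16],
  [1,[-0.26,0,0],-2.34],
  [1,[-0.28,0,0],-2.52],
  [1,[-0.3,0,0],-2.7],
  [1,[-0.32,0,0],-2.88],
  [1,[-0.34,0,0],-3.06],
  [1,[-0.36,0,0],-3.24],
  [1,[-0.38,0,0],-3.42],
  [1,[-0.4,0,0],-3.6],
])

```text
t: 21.28
eef_pos: [624.8, 126.1, 292.4]
tcp_rot: [-2.613, 1.571, -2.731]
ft_force: [-1.4, -0.6, 1.7]
opening: 0.587
```

Request:
apply_moves([
  [1,[-0.02,0,0],-0.18],
  [1,[-0.04,0,0],-0.36],
  [1,[-0.06,0,0],-0.54],
  [1,[-0.08,0,0],-0.72],
  [1,[-0.1,0,0],-0.9],
  [1,[-0.12,0,0],-1.08],
  [1,[-0.12,0,0],-1.11],
  [1,[-0.12,0,0],-1.11],
  [1,[-0.12,0,0],-1.11],
  [1,[-0.12,0,0],-1.11],
  [-0.4,[-0.12,0,0],-1.11],
  [-0.4,[-0.12,0,0],-1.11],
  [-0.4,[-0.12,0,0],-1.11],
  [-0.4,[-0.12,0,0],-1.11],
])

```text
t: 23.02
eef_pos: [624.9, 126.0, 293.6]
tcp_rot: [-2.535, 1.571, -1.549]
ft_force: [-0.0, 0.8, 0.2]
opening: 0.703
```

```bash
python3 - <<'E'
from h import *
s=monitor.state();print(s['opening']*95,s['ft_force'],s['moment']);go(625,127,122)
c=shot('scene');d=c['image'][150:350,80:480];cv2.imwrite('pics/s2.png',cv2.resize(d,None,fx=2,fy=2)[:,:,::-1])
E
```

```text
66.75838982857073 [-0.03015132  0.83167405  0.24934057] [ 0.16393175 -0.09788268 -0.04292518]
gp [624.9 126.  122.6] jaw 2.557 j6 -2.46 | shift cm [0.06 0.04 0.09] turn 0
```

View pics/s2.png

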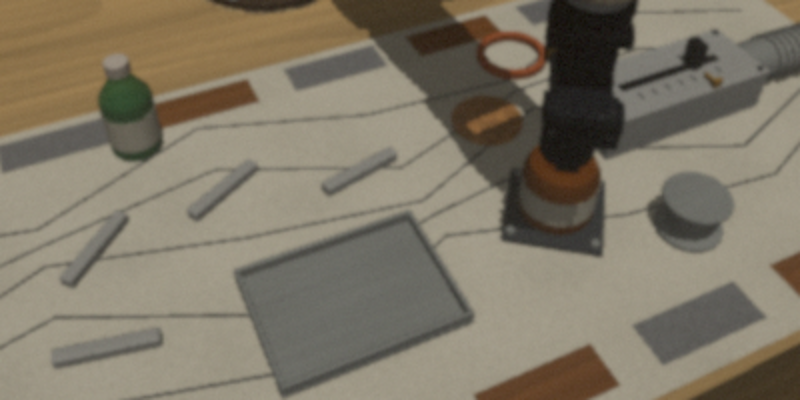

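All bars are still in place in the picture. 9.4 rad done; return and last stroke, then lift.

Request:
apply_moves([
  [-0.4,[0,0,0],0.18],
  [-0.4,[0,0,0],0.36],
  [-0.4,[0,0,0],0.54],
  [-0.4,[0,0,0],0.72],
  [-0.4,[0,0,0],0.9],
  [-0.4,[0,0,0],1.08],
  [-0.4,[0,0,0],1.26],
  [-0.4,[0,0,0],1.44],
  [-0.4,[0,0,0],1.62],
  [-0.4,[0,0,0],1.8],
  [-0.4,[0,0,0],1.98],
  [-0.4,[0,0,0],2.16],
  [-0.4,[0,0,0],2.34],
  [-0.4,[0,0,0],2.52],
  [-0.4,[0,0,0],2.7],
  [-0.4,[0,0,0],2.88],
  [-0.4,[0,0,0],3.06],
  [-0.4,[0,0,0],3.24],
  [-0.4,[0,0,0],3.42],
  [-0.4,[0,0,0],3.6],
])

```text
t: 25.58
eef_pos: [624.9, 126.0, 293.6]
tcp_rot: [1.175, 1.571, -1.444]
ft_force: [0.6, 0.1, -0.5]
opening: 0.699
```

Request:
apply_moves([
  [-0.4,[0,0,0],0.065],
  [-0.4,[0,0,0],0.065],
  [-0.4,[0,0,0],0.065],
  [1,[0,0,0],0.065],
  [1,[0,0,0],0.065],
  [1,[0,0,0],0.065],
  [1,[0,0,0],0.065],
  [1,[0,0,0],0.065],
])

```text
t: 26.58
eef_pos: [624.9, 126.1, 293.6]
tcp_rot: [1.027, 1.571, -1.652]
ft_force: [-0.6, 0.5, 0.1]
opening: 0.587
```

Request:
apply_moves([
  [1,[-0.02,0,0],-0.18],
  [1,[-0.04,0,0],-0.36],
  [1,[-0.06,0,0],-0.54],
  [1,[-0.08,0,0],-0.72],
  [1,[-0.1,0,0],-0.9],
  [1,[-0.12,0,0],-1.08],
  [1,[-0.14,0,0],-1.26],
  [1,[-0.16,0,0],-1.44],
  [1,[-0.18,0,0],-1.62],
  [1,[-0.2,0,0],-1.8],
  [1,[-0.22,0,0],-1.98],
  [1,[-0.24,0,0],-2.16],
  [1,[-0.26,0,0],-2.34],
  [1,[-0.28,0,0],-2.52],
  [1,[-0.3,0,0],-2.7],
  [1,[-0.32,0,0],-2.88],
  [1,[-0.34,0,0],-3.06],
  [1,[-0.36,0,0],-3.24],
  [1,[-0.38,0,0],-3.42],
  [1,[-0.4,0,0],-3.6],
])

```text
t: 29.08
eef_pos: [624.8, 126.1, 297.6]
tcp_rot: [1.032, 1.571, 1.959]
ft_force: [0.5, 0.3, 0.1]
opening: 0.585
```

```bash
python3 - <<'E'
from h import *
s=monitor.state();print(s['opening']*95,s['ft_force'],s['moment']);go(625,127,200)
E
```

```text
55.58293007603206 [0.49630564 0.34001933 0.13812314] [0.28164018 0.03476808 0.01201054]
gp [624.8 126.1 126.6] jaw 2.498 j6 -2.4 | shift cm [-7.34  0.04  0.08] turn 0
```

Lift slowly and watch the force.

Request:
apply_moves([
  [1,[-0.3,0,0],0],
  [1,[-0.6,0,0],0],
  [1,[-1,0,0],0],
  [1,[-1.5,0,0],0],
])

```text
t: 29.58
eef_pos: [624.9, 126.0, 312.9]
tcp_rot: [-2.322, 1.571, -1.401]
ft_force: [0.1, -0.4, -0.4]
opening: 0.586
```

Request:
apply_moves([
  [1,[-2,0,0],0],
  [1,[-4,0,0],0],
  [1,[-6,0,0],0],
  [1,[-8,0,0],0],
  [1,[-8,0,0],0.15],
  [1,[-8,0,0],0.15],
])

```text
t: 30.32
eef_pos: [624.7, 126.0, 393.0]
tcp_rot: [-0.836, 1.57, -0.065]
ft_force: [0.5, -0.3, -1.7]
opening: 0.589
```

```bash
python3 - <<'E'
from h import *
s=monitor.state();print(s['opening']*95,s['ft_force'],s['moment'])
c=shot('side');cv2.imwrite('pics/s3.png',cv2.resize(c['image'][100:320,120:420],None,fx=2.5,fy=2.5)[:,:,::-1])
h=cv2.cvtColor(c['image'],cv2.COLOR_RGB2HSV);m=cv2.inRange(h,(5,90,90),(22,220,255));n,l,st,ce=cv2.connectedComponentsWithStats(m)
for i in range(1,n):
    if st[i,4]>300:print(st[i],ce[i],ray(c,*ce[i],6).round(0))
w=shot('scene');h=cv2.cvtColor(w['image'],cv2.COLOR_RGB2HSV);m=cv2.inRange(h,(5,90,60),(22,220,255));n,l,st,ce=cv2.connectedComponentsWithStats(m)
for i in range(1,n):
    if st[i,4]>300:print('sc',st[i],ce[i],ray(w,*ce[i],6).round(0))
go(460,132,200)
E
```

```text
55.98787062051593 [ 0.47982302 -0.30549535 -1.71580119] [ 0.15078993 -0.05646209  0.01941728]
[350  84 166  56 494] [409.12348178 118.74696356] [ 414. -983.    6.]
[ 238  116  288   57 4428] [394.89069557 144.06933153] [ 416. -703.    6.]
[  90  153  105   71 1302] [142.02073733 193.40399386] [952. -69.   6.]
[  385   179   157   241 16595] [464.36233805 280.95601085] [154. -50.   6.]
[  0 183 193 153 925] [101.41189189 254.59783784] [860. 181.   6.]
[149 206  48  31 598] [172.94816054 220.6270903 ] [803.   7.   6.]
[192 217  40  34 732] [211.66939891 237.44535519] [685.  29.   6.]
[397 220  29  32 639] [411.60719875 235.07042254] [ 277. -172.    6.]
[   0  224  107   61 1512] [ 61.36177249 252.82539683] [939. 211.   6.]
[290 288  24  24 366] [301.63934426 299.46174863] [430. 135.   6.]
[  11  294   80   57 1565] [ 50.71884984 322.13929712] [803. 367.   6.]
[296 326  58  45 728] [323.07967033 349.73489011] [356. 232.   6.]
[354 348  35  30 656] [371.22103659 362.4847561 ] [278. 226.   6.]
sc [    0     0   368   230 48854] [135.31929832 108.80327097] [-234. -194.    6.]
sc [ 403   61
[... 178 characters left out ...]
6.31168091] [623. 705.   6.]
sc [158 190  51  24 580] [181.80862069 201.39137931] [ 289. -181.    6.]
sc [306 198  35  25 569] [321.76098418 209.53778559] [463. 127.   6.]
sc [344 211  36  41 971] [361.79608651 234.03810505] [577. 171.   6.]
sc [  0 230  57  29 692] [ 28.43641618 243.69219653] [ 289. -532.    6.]
sc [ 466  264   59   35 1024] [494.94238281 281.04492188] [815. 352.   6.]
sc [  263   281   297   139 14928] [449.73767417 365.28563773] [922. 132.   6.]
sc [ 318  323   71   47 1591] [352.3186675  345.35260842] [815.  -5.   6.]
sc [154 402  48  18 471] [182.88110403 413.15286624] [ 801. -320.    6.]
gp [624.7 126.  221.5] jaw 2.345 j6 -2.25 | shift cm [  2.16  11.95 -11.37] turn 0
```

View pics/s3.png

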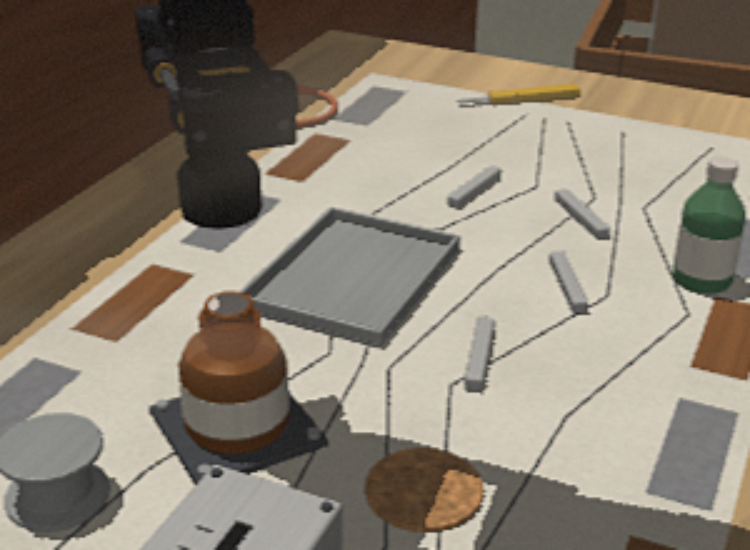

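The cap is off and held, and the jar neck is bare. The mat is at about (459,131), and I set the cap down there.

Request:
apply_moves([
  [1,[0,4,-4],0.18],
  [1,[0,8,-8],0.36],
  [1,[2,11.9,-11.5],0.54],
  [1,[7,11.9,-11.5],0.72],
  [1,[12,11.9,-11.5],0.77],
  [1,[16,11.9,-11.5],0.77],
  [1,[16,11.9,-11.5],0.77],
  [1,[16,11.9,-11.5],0.77],
  [1,[16,11.9,-11.5],0.77],
])

```text
t: 31.55
eef_pos: [459.7, 131.3, 234.1]
tcp_rot: [0.106, 1.568, 0.107]
ft_force: [-0.6, 0.9, -0.7]
opening: 0.589
```

```bash
python3 - <<'E'
from h import *
print(monitor.state()['ft_force']);go(459,131,29,np.pi/2)
c=shot('side');cv2.imwrite('pics/s4.png',cv2.resize(c['image'][200:340,200:400],None,fx=3,fy=3)[:,:,::-1])
E
```

```text
[-0.56209249  0.9277388  -0.71928157]
gp [460.2 131.3  63.1] jaw 1.573 j6 -1.43 | shift cm [ 3.41 -0.03 -0.08] turn 0.002
```

View pics/s4.png

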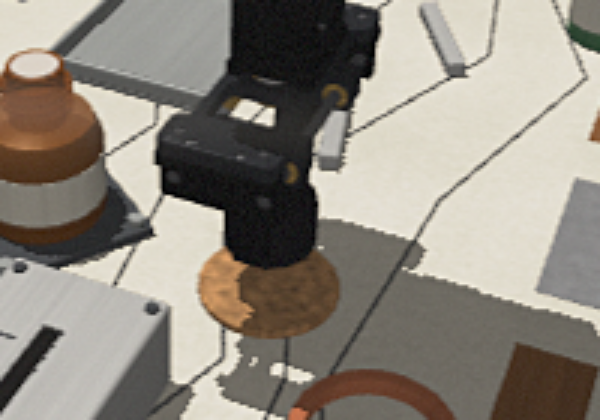

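The cap hovers over the mat. Lower it, press lightly, and release.

Request:
apply_moves([
  [1,[1.5,0,-0.05],0],
  [1,[2.6,0,-0.05],0],
  [1,[3.1,0,-0.05],0],
  [1,[3.3,0,-0.05],0],
  [1,[3.4,0,-0.05],0],
  [1,[3.4,0,-0.05],0],
])

```text
t: 32.35
eef_pos: [458.9, 131.2, 199.5]
tcp_rot: [-0.003, 1.57, -0.002]
ft_force: [-2.5, -1.1, 12.1]
opening: 0.587
```

Request:
apply_moves([
  [1,[-0.05,0,0],0],
  [-0.4,[-0.05,0,0],0],
  [-0.4,[-0.05,0,0],0],
  [-0.4,[-0.05,0,0],0],
  [-0.4,[-0.05,0,0],0],
  [-0.4,[-3,0,0],0],
  [-0.4,[-6,0,0],0],
  [-0.4,[-12,0,0],0],
  [-0.4,[-15,0,0],0],
])

```text
t: 33.48
eef_pos: [458.9, 131.2, 351.2]
tcp_rot: [0.108, 1.568, 0.109]
ft_force: [-0.1, 0.2, -0.7]
opening: 0.7
```

```bash
python3 - <<'E'
from h import *
print(monitor.state()['ft_force']);go(540,-130,240,np.pi/2)
E
```

```text
[-0.08549198  0.22830961 -0.69626391]
gp [459.3 131.3 180.2] jaw 1.572 j6 -1.43 | shift cm [ -5.97 -26.13   8.1 ] turn 0.001
```

Request:
apply_moves([
  [-0.4,[-2,-6,1],0],
  [-0.4,[-4,-12,3],0],
  [-0.4,[-6,-18,5],0],
  [-0.4,[-8,-24,7],0],
  [-0.4,[-10,-30,9],0],
  [-0.4,[-10,-35,10],0],
  [-0.4,[-10,-35,10],0],
  [-0.4,[-10,-35,10],0],
  [-0.4,[-10,-35,10],0],
  [-0.4,[-10,-35,10],0],
])

```text
t: 34.72
eef_pos: [559.4, -217.5, 448.8]
tcp_rot: [-0.495, 1.571, -0.492]
ft_force: [1.0, 0.3, 0.2]
opening: 0.7
```

```bash
cat >> h.py <<'E'
def bars(c,rmax=245,lo=105):
    """grey bar blobs seen by camera c -> world centre and yaw"""
    h=cv2.cvtColor(c['image'],cv2.COLOR_RGB2HSV);m=((h[:,:,1]<28)&(h[:,:,2]>70)&(h[:,:,2]<200)).astype(np.uint8);m[rmax:]=0
    m=cv2.morphologyEx(m,cv2.MORPH_OPEN,np.ones((3,3)))
    for cn in cv2.findContours(m,0,2)[0]:
        if cv2.contourArea(cn)<300: continue
        w=np.array([ray(c,*q[0],12)[:2] for q in cn],np.float32)
        r=cv2.minAreaRect(w);b=cv2.boxPoints(r);e=[b[1]-b[0],b[2]-b[1]];L=max(e,key=np.linalg.norm)
        print('blob',np.round(r[0],1),'size',np.round(sorted(r[1]),1),'yaw',round(float(np.arctan2(L[1],L[0])%np.pi),3),'px',cv2.boundingRect(cn))
E
python3 - <<'E'
from h import *
c=shot('wrist','w6.png');go(560,-220,240);bars(c)
s=shot('scene')
t=np.array([ray(s,u,v,18)[:2] for u,v in [(197.5,285),(285,256.5),(316.5,309),(222.5,346.5)]]);print(t.round(0),t.mean(0))
E
```

```text
gp [ 559.4 -217.6  277.8] jaw 1.573 j6 -2.05 | shift cm [ 3.78 -0.24  0.06] turn 0
blob [ 596.4 -358.2] size [ 19.4 100.6] yaw 1.412 px (115, 199, 86, 26)
blob [ 601.4 -124. ] size [ 71.3 203.3] yaw 1.572 px (270, 186, 175, 59)
blob [479.4 -47.8] size [ 16.5 101.4] yaw 1.791 px (385, 93, 93, 33)
blob [ 469.3 -345.1] size [ 19.7 100.8] yaw 2.324 px (127, 61, 68, 74)
blob [ 442.3 -199.8] size [16.3 99. ] yaw 2.094 px (252, 43, 85, 59)
[[ 570. -224.]
 [ 575.  -29.]
 [ 724.  -32.]
 [ 723. -224.]] [ 647.82724484 -127.22486507]
```

View pics/w6.png

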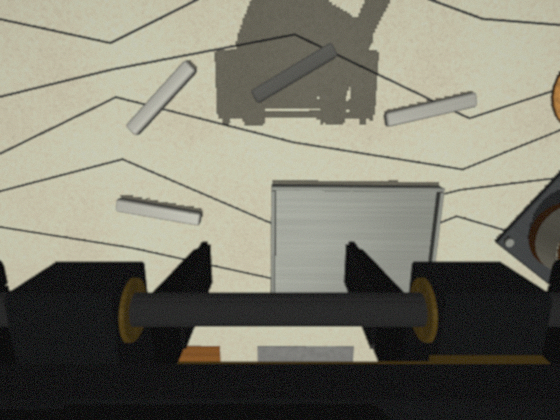

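Bars found: C (479,-48), A (442,-200), B (469,-345), D (596,-358). The tray is centred at about (648,-126). C first.

```bash
python3 - <<'E'
from h import *
go(479.5,-47.5,80,0.22)
s=shot('side');sc=shot('scene')
for c in (s,sc):
    h=cv2.cvtColor(c['image'],cv2.COLOR_RGB2HSV);m=cv2.inRange(h,(45,90,20),(85,255,255));n,l,st,ce=cv2.connectedComponentsWithStats(m)
    i=1+np.argmax(st[1:,4]);print(st[i],ce[i]);
    x,y,w,hh=st[i][:4];print('body at z90',ray(c,x+w/2,y+hh*0.0,110).round(0),'bottom',ray(c,x+w/2,y+hh,0).round(0))
E
```

```text
gp [ 559.4 -217.8  277.8] jaw 1.573 j6 -2.05 | shift cm [19.78 17.05 -7.95] turn 1.353
[390 212  18   5  32] [398.9375 214.5   ]
body at z90 [306. -81. 110.] bottom [ 319. -250.    0.]
[131 189  24  21 289] [141.78892734 197.76124567]
body at z90 [ 336. -266.  110.] bottom [ 274. -276.    0.]
```

Request:
apply_moves([
  [0,[3,3,-1.5],0.18],
  [0,[6,6,-3],0.36],
  [0,[9,9,-5],0.54],
  [0,[12,12,-6.5],0.72],
  [0,[15,15,-8],0.9],
  [0,[18,17,-8],1.08],
  [0,[19.8,17,-8],1.26],
  [0,[19.8,17,-8],1.353],
  [0,[19.8,17,-8],1.353],
  [0,[19.8,17,-8],1.353],
  [0,[19.8,17,-8],1.353],
  [0,[19.8,17,-8],1.353],
])

```text
t: 36.42
eef_pos: [479.2, -48.8, 250.8]
tcp_rot: [0.942, 1.57, -0.409]
ft_force: [0.1, -0.7, 0.0]
opening: 0.498
```

```bash
python3 - <<'E'
from h import *
go(479.5,-47.5,21,0.22)
E
```

```text
gp [479.2 -48.8  79.8] jaw 0.22 j6 -0.46 | shift cm [ 5.88  0.06 -0.12] turn -0.0
```

Request:
apply_moves([
  [0,[3,0.05,-0.1],0],
  [0,[5.2,0.05,-0.1],0],
  [0,[5.8,0.05,-0.1],0],
  [0,[5.8,0.05,-0.1],0],
  [1,[5.8,0.05,-0.1],0],
  [1,[5.8,0.05,-0.1],0],
  [1,[5.8,0.05,-0.1],0],
  [1,[5.8,0.05,-0.1],0],
  [1,[5.8,0.05,-0.1],0],
  [1,[3,0.05,-0.1],0],
  [1,[-1,0.05,-0.1],0],
  [1,[-1,0.05,-0.1],0],
])

```text
t: 37.92
eef_pos: [479.7, -47.7, 262.5]
tcp_rot: [1.1, 1.567, -0.252]
ft_force: [0.2, -0.4, -2.5]
opening: 0.167
```

```bash
python3 - <<'E'
from h import *
s=monitor.state();print(s['opening']*95,s['ft_force'])
go(648,-59,27,np.pi/2)
E
```

```text
15.907033075864655 [ 0.20259763 -0.35757894 -2.46890706]
gp [480.3 -47.9  91.5] jaw 0.219 j6 -0.46 | shift cm [ 6.52 16.16  4.75] turn -1.352
```

Request:
apply_moves([
  [1,[0,5,1.5],-0.18],
  [1,[0,10,3],-0.36],
  [1,[0,16.15,4.75],-0.54],
  [1,[0,16.15,4.75],-0.72],
  [1,[0,16.15,4.75],-0.9],
  [1,[0,16.15,4.75],-1.08],
  [1,[0,16.15,4.75],-1.26],
  [1,[2,16.15,4.75],-1.352],
  [1,[4,16.15,4.75],-1.352],
  [1,[5.5,16.15,4.75],-1.352],
  [1,[6.3,16.15,4.75],-1.352],
  [1,[6.45,16.15,4.75],-1.352],
  [1,[6.45,16.15,4.75],-1.352],
  [0.4,[6.45,16.15,4.75],-1.352],
  [0.4,[6.45,16.15,4.75],-1.352],
  [0.4,[6.45,16.15,4.75],-1.352],
  [0.4,[3,16.15,4.75],-1.352],
  [0.4,[-2,16.15,4.75],-1.352],
  [0.4,[-2,16.15,4.75],-1.352],
])

```text
t: 40.3
eef_pos: [648.0, -59.0, 284.2]
tcp_rot: [-0.201, 1.564, -0.201]
ft_force: [0.1, 0.8, 0.0]
opening: 0.3
```

```bash
python3 - <<'E'
from h import *
s=monitor.state();print(s['opening']*95,s['ft_force'])
c=shot('scene');bars(c,420)
go(434.5,-187,100,0.523)
E
```

```text
28.539213457873327 [0.0534216  0.809426   0.02201082]
blob [ 816.4 -182.3] size [ 48.2 127. ] yaw 1.569 px (226, 360, 78, 53)
blob [ 601.1 -360. ] size [19.3 96.9] yaw 1.389 px (106, 315, 54, 18)
blob [816.8 171.2] size [ 47.9 126.5] yaw 1.568 px (398, 292, 63, 39)
blob [ 642.7 -125.8] size [158.5 204. ] yaw 1.562 px (198, 272, 118, 76)
blob [812.6 507.6] size [ 52.3 119.5] yaw 2.245 px (533, 242, 27, 37)
blob [701.2 267.2] size [ 75.3 120.6] yaw 2.476 px (412, 236, 35, 40)
blob [ 295.3 -362.7] size [ 45.3 117.6] yaw 1.571 px (80, 211, 53, 23)
blob [486.5 654.8] size [155.  870.4] yaw 1.648 px (364, 115, 196, 113)
blob [-141.9  921.9] size [ 93.2 304.4] yaw 1.902 px (396, 53, 46, 24)
gp [648.  -59.1 111. ] jaw 1.571 j6 -1.76 | shift cm [  1.05 -12.8  -21.3 ] turn 1.048
```

Request:
apply_moves([
  [0,[-5,-5,-3],0],
  [0,[-9,-10,-6],0],
  [0,[-13,-16,-9],0],
  [0,[-15,-16,-10],0],
  [0,[-15,-16,-10],0],
  [0,[-15,-16,-10],0],
  [0,[-15,-16,-10],0],
  [0,[-15,-16,-10],0],
])

```text
t: 41.35
eef_pos: [548.0, -218.3, 429.5]
tcp_rot: [2.684, 1.569, 2.685]
ft_force: [0.2, -1.6, 0.5]
opening: 0.499
```

```bash
python3 - <<'E'
from h import *
c=shot('wrist','w7.png');bars(c)
go(434.5,-187,100,0.523)
E
```

```text
blob [ 596.2 -357.8] size [18.9 99.8] yaw 1.389 px (110, 212, 89, 27)
blob [ 592.2 -124.6] size [ 52.1 204.8] yaw 1.571 px (269, 200, 182, 45)
blob [ 469.  -345.4] size [ 18.6 101.2] yaw 2.328 px (121, 71, 72, 76)
blob [ 442.3 -200.1] size [17.  99.2] yaw 2.086 px (252, 53, 87, 61)
gp [ 547.7 -218.3  258.7] jaw 1.572 j6 -2.06 | shift cm [ 15.89   3.15 -11.32] turn 1.049
```

Request:
apply_moves([
  [0,[3,1,-4],0.18],
  [0,[7,2,-8],0.36],
  [0,[11,3.15,-11.3],0.54],
  [0,[15.9,3.15,-11.3],0.72],
  [0,[15.9,3.15,-11.3],0.9],
  [0,[15.9,3.15,-11.3],1.05],
  [0,[15.9,3.15,-11.3],1.05],
  [0,[15.9,3.15,-11.3],1.05],
  [0,[15.9,3.15,-11.3],1.05],
  [0,[15.9,3.15,-11.3],1.05],
])

```text
t: 42.65
eef_pos: [434.4, -187.5, 271.7]
tcp_rot: [0.146, 1.571, -0.902]
ft_force: [-0.1, -1.0, -0.3]
opening: 0.5
```

```bash
python3 - <<'E'
from h import *
go(434.8,-187,21,0.52)
E
```

```text
gp [ 434.5 -187.5  100.7] jaw 0.522 j6 -1.07 | shift cm [ 7.97  0.06 -0.03] turn 0.002
```

Request:
apply_moves([
  [0,[4,0.05,0],0],
  [0,[7,0.05,0],0],
  [0,[7.95,0.05,0],0],
  [0,[7.95,0.05,0],0],
  [1,[7.95,0.05,0],0],
  [1,[7.95,0.05,0],0],
  [1,[7.95,0.05,0],0],
  [1,[7.95,0.05,0],0],
  [1,[7.95,0.05,0],0],
  [1,[5,0.05,0],0],
  [1,[0,0.05,0],0],
  [1,[0,0.05,0],0],
])

```text
t: 44.15
eef_pos: [435.1, -187.3, 274.1]
tcp_rot: [0.493, 1.566, -0.557]
ft_force: [-0.1, 0.7, -2.6]
opening: 0.165
```

```bash
python3 - <<'E'
from h import *
s=monitor.state();print(s['opening']*95,s['ft_force'])
go(633,-103,27,np.pi/2)
E
```

```text
15.689760440822663 [-0.13949488  0.69414145 -2.60097791]
gp [ 435.9 -187.8  103.1] jaw 0.521 j6 -1.07 | shift cm [ 7.68 21.34  2.5 ] turn -1.05
```

Request:
apply_moves([
  [1,[0,6,0.7],-0.18],
  [1,[0,12,1.4],-0.36],
  [1,[0,17,2],-0.54],
  [1,[0,21.4,2.5],-0.72],
  [1,[0,21.4,2.5],-0.9],
  [1,[0,21.4,2.5],-1.05],
  [1,[2,21.4,2.5],-1.05],
  [1,[4.5,21.4,2.5],-1.05],
  [1,[6.5,21.4,2.5],-1.05],
  [1,[7.3,21.4,2.5],-1.05],
  [1,[7.4,21.4,2.5],-1.05],
  [1,[7.4,21.4,2.5],-1.05],
  [0.4,[7.4,21.4,2.5],-1.05],
  [0.4,[7.4,21.4,2.5],-1.05],
  [0.4,[7.4,21.4,2.5],-1.05],
  [0.4,[4,21.4,2.5],-1.05],
  [0.4,[-1,21.4,2.5],-1.05],
  [0.4,[-1,21.4,2.5],-1.05],
])

```text
t: 46.4
eef_pos: [633.4, -102.5, 285.4]
tcp_rot: [-0.273, 1.564, -0.273]
ft_force: [-0.7, -0.2, -0.4]
opening: 0.301
```

```bash
python3 - <<'E'
from h import *
s=monitor.state();print(s['opening']*95,s['ft_force'])
go(560,-240,260,np.pi/2)
c=shot('scene','s5.png');cv2.imwrite('pics/s5c.png',cv2.resize(c['image'][200:360,80:380],None,fx=2.6,fy=2.6)[:,:,::-1])
E
```

```text
28.612313711657347 [-0.71270108 -0.24768341 -0.41504056]
gp [ 634.5 -102.8  114.4] jaw 1.571 j6 -1.83 | shift cm [-14.58 -13.77  -7.25] turn 0.0
```

View pics/s5c.png

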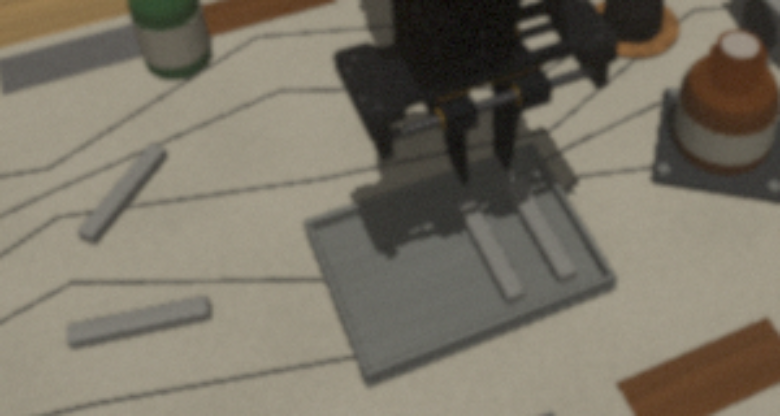

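Two bars lie flat in the tray, and B and D are still on the bench. A quick look at them before the next pick.

Request:
apply_moves([
  [0,[-5,-5,-2],0],
  [0,[-9,-11,-4],0],
  [0,[-13,-16,-7],0],
  [0,[-13,-16,-7],0],
  [0,[-13,-16,-7],0],
  [0,[-13,-16,-7],0],
  [0,[-13,-16,-7],0],
])

```text
t: 47.32
eef_pos: [563.5, -261.5, 410.3]
tcp_rot: [2.588, 1.569, 2.589]
ft_force: [-0.3, -0.1, -0.8]
opening: 0.5
```

```bash
python3 - <<'E'
from h import *
c=shot('wrist','w8.png');bars(c)
go(469,-345,100,0.757)
E
```

```text
blob [ 596.2 -358.2] size [ 18.2 100.1] yaw 1.408 px (140, 203, 94, 26)
blob [ 596.2 -124.4] size [ 61.4 207.8] yaw 1.571 px (307, 189, 197, 56)
blob [ 469.5 -345.7] size [ 18.3 100.6] yaw 2.328 px (154, 51, 76, 83)
gp [ 563.2 -261.4  239.6] jaw 1.572 j6 -2.11 | shift cm [13.96 -8.34 -9.44] turn 0.815
```

Request:
apply_moves([
  [0,[4,-3,-3],0.18],
  [0,[8,-6,-6],0.36],
  [0,[12,-8.4,-9.4],0.54],
  [0,[13.95,-8.4,-9.4],0.72],
  [0,[13.95,-8.4,-9.4],0.815],
  [0,[13.95,-8.4,-9.4],0.815],
  [0,[13.95,-8.4,-9.4],0.815],
  [0,[13.95,-8.4,-9.4],0.815],
  [0,[13.95,-8.4,-9.4],0.815],
])

```text
t: 48.5
eef_pos: [469.1, -346.3, 272.3]
tcp_rot: [-0.04, 1.57, -0.854]
ft_force: [0.5, 0.6, -0.6]
opening: 0.498
```

```bash
python3 - <<'E'
from h import *
go(469.5,-345.5,21,0.757)
E
```

```text
gp [ 469.1 -346.4  101.3] jaw 0.757 j6 -1.51 | shift cm [ 8.03  0.09 -0.03] turn -0.0
```

Request:
apply_moves([
  [0,[4,0.05,0],0],
  [0,[7,0.05,0],0],
  [0,[7.95,0.05,0],0],
  [0,[7.95,0.05,0],0],
  [1,[7.95,0.05,0],0],
  [1,[7.95,0.05,0],0],
  [1,[7.95,0.05,0],0],
  [1,[7.95,0.05,0],0],
  [1,[7.95,0.05,0],0],
  [1,[5,0.05,0],0],
  [1,[0,0.05,0],0],
  [1,[0,0.05,0],0],
  [1,[0,0.05,0],0],
  [1,[0,0.05,0],0],
])

```text
t: 50.25
eef_pos: [469.1, -346.0, 270.8]
tcp_rot: [-3.059, 1.569, 2.409]
ft_force: [-0.4, 0.5, -2.3]
opening: 0.17
```

```bash
python3 - <<'E'
from h import *
s=monitor.state();print(s['opening']*95,s['ft_force'])
go(648,-147,27,np.pi/2)
E
```

```text
16.142312670265248 [-0.40248236  0.48352571 -2.30613663]
gp [ 468.9 -345.7   99.8] jaw 0.756 j6 -1.5 | shift cm [ 7.28 26.66 -2.19] turn -0.815
```

Request:
apply_moves([
  [1,[0,6,-0.5],-0.18],
  [1,[0,12,-1],-0.36],
  [1,[0,18,-1.5],-0.54],
  [1,[0,23,-2],-0.72],
  [1,[0,26.65,-2.2],-0.815],
  [1,[0,26.65,-2.2],-0.815],
  [1,[3,26.65,-2.2],-0.815],
  [1,[5.5,26.65,-2.2],-0.815],
  [1,[6.8,26.65,-2.2],-0.815],
  [1,[7.3,26.65,-2.2],-0.815],
  [1,[7.3,26.65,-2.2],-0.815],
  [1,[7.3,26.65,-2.2],-0.815],
  [0.4,[7.3,26.65,-2.2],-0.815],
  [0.4,[7.3,26.65,-2.2],-0.815],
  [0.4,[7.3,26.65,-2.2],-0.815],
  [0.4,[4,26.65,-2.2],-0.815],
  [0.4,[-1,26.65,-2.2],-0.815],
  [0.4,[-1,26.65,-2.2],-0.815],
])

```text
t: 52.5
eef_pos: [648.7, -147.4, 286.1]
tcp_rot: [-0.335, 1.564, -0.334]
ft_force: [0.2, 0.6, 0.8]
opening: 0.299
```

Request:
apply_moves([
  [0,[-5,-5,-2],0],
  [0,[-9,-11,-4],0],
  [0,[-13,-16,-5],0],
  [0,[-13,-16,-5],0],
  [0,[-13,-16,-5],0],
  [0,[-13,-16,-5],0],
  [0,[-13,-16,-5],0],
])

```text
t: 53.38
eef_pos: [598.7, -305.9, 410.7]
tcp_rot: [2.529, 1.569, 2.531]
ft_force: [0.8, -0.1, 0.1]
opening: 0.497
```

```bash
python3 - <<'E'
from h import *
c=shot('wrist','w9.png');bars(c)
go(596,-358,100,-0.163)
E
```

```text
blob [ 590.4 -357.8] size [ 5.8 96.8] yaw 1.404 px (181, 171, 92, 19)
blob [ 613.1 -125. ] size [ 98.3 209.3] yaw 1.571 px (348, 154, 203, 91)
gp [ 598.5 -305.9  240. ] jaw 1.573 j6 -2.14 | shift cm [14.   -5.2  -0.26] turn -1.406
```

Request:
apply_moves([
  [0,[2,-2,0],0.18],
  [0,[4,-4,0],0.36],
  [0,[6,-5.2,-0.25],0.54],
  [0,[8,-5.2,-0.25],0.72],
  [0,[10,-5.2,-0.25],0.9],
  [0,[12,-5.2,-0.25],1.08],
  [0,[14,-5.2,-0.25],1.26],
  [0,[14,-5.2,-0.25],1.44],
  [0,[14,-5.2,-0.25],1.62],
  [0,[14,-5.2,-0.25],1.736],
  [0,[14,-5.2,-0.25],1.736],
  [0,[14,-5.2,-0.25],1.736],
  [0,[14,-5.2,-0.25],1.736],
])

```text
t: 55.05
eef_pos: [595.8, -359.1, 272.0]
tcp_rot: [-1.087, 1.571, -2.821]
ft_force: [-0.4, -0.8, 0.9]
opening: 0.503
```

```bash
python3 - <<'E'
from h import *
go(596.5,-358,21,-0.163)
c=shot('scene');bars(c,420)
E
```

```text
gp [ 595.8 -359.1  101. ] jaw -0.163 j6 -0.47 | shift cm [ 8.    0.05 -0.12] turn -0.0
blob [ 816.3 -182.5] size [ 48.7 126.8] yaw 1.574 px (226, 360, 77, 53)
blob [816.6 171.2] size [ 48.3 125.6] yaw 1.566 px (398, 292, 63, 39)
blob [ 642.7 -125.9] size [158.5 201.2] yaw 1.562 px (198, 256, 118, 90)
blob [812.9 507.2] size [ 52.1 120.4] yaw 2.245 px (533, 242, 27, 37)
blob [699.6 264.9] size [ 73.6 120.4] yaw 2.417 px (410, 236, 36, 40)
blob [483.  669.1] size [155.3 861.3] yaw 1.658 px (364, 114, 196, 111)
blob [-139.6  924.1] size [105.2 302.3] yaw 1.934 px (396, 53, 46, 24)
```

Request:
apply_moves([
  [0,[4,0.05,-0.1],0],
  [0,[7,0.05,-0.1],0],
  [0,[7.95,0.05,-0.1],0],
  [0,[7.95,0.05,-0.1],0],
  [1,[7.95,0.05,-0.1],0],
  [1,[7.95,0.05,-0.1],0],
  [1,[7.95,0.05,-0.1],0],
  [1,[7.95,0.05,-0.1],0],
  [1,[7.95,0.05,-0.1],0],
  [1,[5,0.05,-0.1],0],
  [1,[0,0.05,-0.1],0],
  [1,[0,0.05,-0.1],0],
  [1,[0,0.05,-0.1],0],
  [1,[0,0.05,-0.1],0],
])

```text
t: 56.85
eef_pos: [596.1, -358.2, 270.5]
tcp_rot: [-2.012, 1.568, 2.536]
ft_force: [0.0, -0.2, -2.3]
opening: 0.167
```

```bash
python3 - <<'E'
from h import *
s=monitor.state();print(s['opening']*95,s['ft_force'])
go(648,-191,27,np.pi/2)
E
```

```text
15.892474365003206 [ 0.02469162 -0.21832677 -2.29473241]
gp [ 595.8 -358.    99.5] jaw -0.165 j6 -0.47 | shift cm [  7.27   2.39 -17.34] turn 1.406
```

Request:
apply_moves([
  [1,[0,1,-5],0.18],
  [1,[0,1.5,-10],0.36],
  [1,[0,2,-15],0.54],
  [1,[0,2.4,-17.35],0.72],
  [1,[0,2.4,-17.35],0.9],
  [1,[0,2.4,-17.35],1.08],
  [1,[0,2.4,-17.35],1.26],
  [1,[1,2.4,-17.35],1.406],
  [1,[3,2.4,-17.35],1.406],
  [1,[5.5,2.4,-17.35],1.406],
  [1,[6.8,2.4,-17.35],1.406],
  [1,[7.3,2.4,-17.35],1.406],
  [1,[7.3,2.4,-17.35],1.406],
  [1,[7.3,2.4,-17.35],1.406],
  [0.4,[7.3,2.4,-17.35],1.406],
  [0.4,[7.3,2.4,-17.35],1.406],
  [0.4,[7.3,2.4,-17.35],1.406],
  [0.4,[4,2.4,-17.35],1.406],
  [0.4,[-1,2.4,-17.35],1.406],
  [0.4,[-5,2.4,-17.35],1.406],
])

```text
t: 59.35
eef_pos: [648.5, -191.2, 324.1]
tcp_rot: [2.685, 1.57, -0.457]
ft_force: [0.2, 0.1, -0.5]
opening: 0.301
```

Request:
apply_moves([
  [0.4,[-5,2,-1],0],
  [0.4,[-8,8,-2],0],
  [0.4,[-11,14,-3],0],
  [0.4,[-13,18,-4],0],
  [0.4,[-13,22,-5],0],
  [0.4,[-13,22,-5],0],
  [0.4,[-13,22,-5],0],
  [0.4,[-13,22,-5],0],
])

```text
t: 60.35
eef_pos: [698.6, -410.0, 452.5]
tcp_rot: [2.851, 1.571, -0.29]
ft_force: [0.1, -0.1, 0.8]
opening: 0.297
```

```bash
python3 - <<'E'
from h import *
a=shot('scene')['image'][130:370,60:480];b=shot('side')['image'][110:420,60:460]
cv2.imwrite('pics/f.png',np.hstack([cv2.resize(a,(440,251)),cv2.resize(b,(324,251))])[:,:,::-1])
cv2.imwrite('pics/f1.png',cv2.resize(a,None,fx=1.9,fy=1.9,interpolation=cv2.INTER_CUBIC)[:,:,::-1])
cv2.imwrite('pics/f2.png',cv2.resize(b,None,fx=1.9,fy=1.9,interpolation=cv2.INTER_CUBIC)[:,:,::-1])
E
```

```text
(no output)
```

View pics/f1.png

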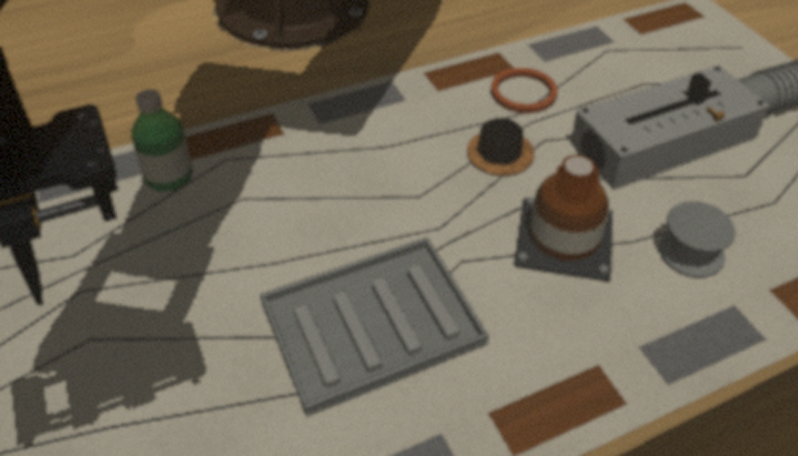

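View pics/f2.png

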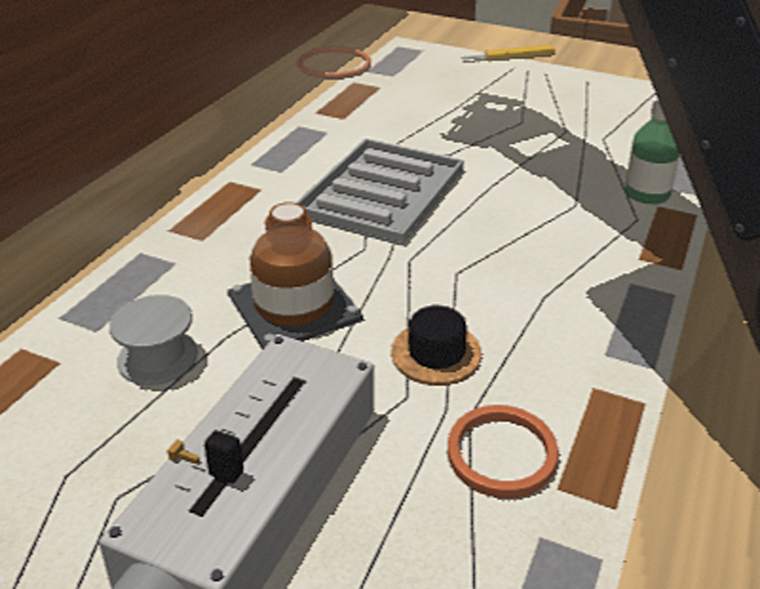

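Both views agree: all four bars lie flat in the tray, the cap is upright on the mat, the grip is beside the pointer, and the bystanders are in place. Handing in.

```bash
python3 -c "
from h import *
print(job.job_done(), monitor.state()['t'])"
```

```text
the job is handed in; nothing more can be done
the job is handed in; nothing more can be done
```

The soldering station is ready and the job was handed in after about 61 s of the 210 s allowed; the hand-in reports no verdict.

- **Damper:** I slid the grip about 76 mm first, before touching anything else. A wrist picture taken after I let go put it within about 1 mm of the pointer.
- **Cap:** It came off after three turning strokes, about 13 rad in all. It now stands open side down on the cork mat; I pressed it down with about 12 N before releasing.
- **Solder bars:** All four bars that were on the bench lie flat, side by side in the tray.
- **Bystanders:** The spool, green bottle and foil tape look untouched in the last scene and side pictures.

No check failed. The only disagreements were small: the cameras differed by up to about 1 cm on the mat's position, and automatic bar detection missed some bars in shadow. The pictures cleared up the missed bars. None of the bars was seen to be knocked aside.

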